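# Fit the fourth foot to an upturned footstool

### The job

The small footstool lies upside down on the bench with three feet on and one hole empty. Take the matching plain round foot out of the drying rack, feel for the hole with its spigot - the block was set by hand and is a few millimetres off the drawing - and press the foot straight in, gently, until its shoulder lies fully home on the block, then let go. Do not bruise the block by pushing hard, and leave the other things on the bench and in the rack where they are.

Things in the scene. Friction and masses are not known exactly. Their poses are not given: they have to be found in the camera images.
- foot: the foot to fit: plain straight round wooden foot, 36 mm in diameter, 60 mm long, on a round spigot 22 mm in diameter and 24 mm long (square-cut end, no chamfer), grey felt pad 3 mm thick on top, about 55 g. Stands upright in one of the rack's three holes. Origin: centre of the spigot's lower end; z up along its axis: shoulder at 24 mm, wooden top at 84 mm
- foot_shoulder (a point): centre of the foot's shoulder, the flat ring where the 36 mm body meets the spigot, 24 mm above the spigot's end
- foot_grip (a point): on the foot's axis, 36 mm above the shoulder: a good height to hold it, and firmly, or it pivots between the fingers when its end drags on wood; fingertips may reach up to 25 mm below this point and still clear the stool's block when the foot is home
- rack: drilled plywood board, 84 x 280 x 32 mm, fixed; feet dry on it with their spigots in roomy 25 mm holes, shoulder on the board. Holes at y = -90, 0 and +90 mm of its frame (its y axis runs along the row); which foot is in which hole differs. Origin: centre of the underside
- stool: small wooden footstool lying upside down on a grip mat, fixed: seat board 200 x 260 mm, four corner blocks 64 mm square with upper faces 65 mm above the bench. Three blocks carry a foot (36 mm in diameter, 60 mm high, tops 128 mm above the bench) at (60, 90), (60, -90) and (-60, -90) mm of its frame; the fourth has the empty hole. Origin: centre, at bench level; z up
- socket (a point): mouth of the empty hole by the drawing: (-60, 90, 65) mm in the stool's frame, level with the fourth block's upper face. The block was set by hand: the real hole's centre lies 2 to 5 mm off this point (up to 4 mm along the stool's x, up to 3 mm along its y) and stays there. Hole vertical, 23.6 mm in diameter, sharp rim without chamfer. Face and rim bruise if the foot is pushed on them with more than 35 N
- hole_floor (a point): 30 mm below point socket: the depth of the blind hole's floor; the spigot, being 24 mm long, does not reach it. Over the hole the spigot drops in freely by 4 mm, then the snug fit drags: a steady 8 to 12 N takes it down the other 20 mm until the shoulder lies on the block, and it stays there when released. 4 to 7 N is right for feeling about on the face
- bun_foot: bystander in the rack: a turned bun foot, ball-like, 48 mm wide and 36 mm high above the rack, on the same kind of spigot; origin under the spigot
- square_foot: bystander in the rack: a square foot, 34 x 34 mm and 60 mm high above the rack, on the same kind of spigot; origin under the spigot
- wax_tin: bystander: round steel tin, 68 mm across, 50 mm high, standing; origin under it
- glue_bottle: bystander: closed white bottle, 52 mm across, 150 mm high, standing; origin under it
- mallet: bystander: wooden mallet lying on the bench beyond the stool, head 55 x 110 x 60 mm, handle along its -x; origin on the bench under it
- screwdriver: bystander: screwdriver lying on the bench between stool and rack; origin under it
- offcut: bystander: plywood off-cut 90 x 45 x 22 mm, lying flat; origin under it

How it is judged:
On the way, in this order (a step that is already met when the one before it is completed fails the run):
1. the round foot is lifted clear of the rack (z of foot in the frame of rack above 0.04 m and contact force between foot and the fingers above 1 N), for 0.2 s.
2. its spigot has found the hole: its end is at least 3 mm below the mouth, the foot upright (z of foot in the frame of socket below -0.003 m and horizontal distance between foot and socket below 0.009 m and angle between foot's own z axis and vertical below 0.12 rad), for 0.1 s.
At the end, for the whole second after the job is handed in: the round foot stands in the empty hole with its shoulder within 2 mm of the block's face and within 9 mm (sideways) of the drawn hole mouth, upright within 0.05 rad, at rest and released (z of foot_shoulder in the frame of socket below 0.002 m and horizontal distance between foot_shoulder and socket below 0.009 m and angle between foot's own z axis and vertical below 0.05 rad and linear speed of foot below 0.01 m/s and contact force between foot and the fingers below 0.1 N); the robot touches nothing.
It fails at once if the foot is pushed against the stool so hard that their contact forces add up to more than 60 N (contact force between foot and stool above 60 N).
It fails at once if another foot in the rack, or a thing lying or standing on the bench, is moved by more than 20 mm (distance of any of bun_foot, square_foot, wax_tin, glue_bottle, mallet, screwdriver, offcut from where it was at the start of the episode above 0.02 m).
It also fails if it takes over 67 s, if anything falls off the work surface, if the arm or the gripper's body presses on something with over 40 N, if the wrist force passes 120 N, or if a joint passes its speed limit or range.

### The arm

A 6-joint arm with a two-finger parallel gripper is mounted at the origin on the work surface. World frame = base frame: x ahead of the robot, y to its left, z up, the work surface at z = 0. Lengths are in m, angles in rad, forces in N, time in s.
With the tool pointing down it reaches from about 0.35 to 0.725 m from the base axis. Payload 6 kg.
Tool frame: the origin (TCP) lies midway between the tips of the shut fingers; the grasp point (between the pads) lies 19 mm behind it; z points along the fingers, y is the line along which they close (so a half turn about z gives the same grasp; the last joint's range is limited). The gripper opens to 85 mm and grips with 20 to 120 N. Pads are 22 mm wide; open, the fingers measure 114 mm over their backs; the gripper's body (76 mm by 85 mm) begins 54 mm behind the grasp point. The pads swing forward as they close: fully open they stand 13 mm farther back than shut.
Start: joints at [1.466, 0.04, 0.085, 0, -1.615, -0.334], TCP at [0.255, 0.543, 0.231] pointing down, gripper open.
Joint ranges: [-2.56, 2.56], [-1.29, 2.01], [-1.08, 1.49], [-3.29, 1.98], [-2.81, -0.18], [-2.99, 2.99]. Speed limits (rad/s): [2.57, 2.57, 3.01, 3.14, 3.14, 3.14].

### API

Orientations are given as a unit quaternion [x, y, z, w].
In Python, from station import get_obs, snapshot, job_done gives the robot as it stands.
- The arm moves only by the tool play_rows, never from a script. Its argument "steps" is text: rows parted by semicolons, each of 5 numbers parted by spaces: the shift along the tool's x, y, z in m, then the turn about the tool's z in degrees, then the closure, from 0 (fully open) to 1 (shut). In form: x y z yaw claw; .... A call has 1 to 8 rows; each row is the pose to reach, as a shift and turn from the pose commanded when the call began, along the tool's axes at that moment; what a row does not reach only later rows make up. A row lasts 1/12 s, in which the tool goes at most 41.7 mm and 7.16 degrees, less where a joint would pass 70% of its speed; a pose out of reach is approached as far as the arm can. A call with a gripper value outside its range is refused whole. The fingers move at their own pace and stop on an object; the grip force is fixed at half the most. Time passes only in rows, so rows that repeat a pose let the fingers close. It gives the time, the measured TCP pose, the force, the opening and the grip force at its end, in the units of the state.
- get_obs(): the state, without advancing time (a new reading comes with each control period).
- snapshot(name): name is "scene" or "side" or "wrist"; returns a dict with "frame" (400x640x3 uint8, red, green, blue), "range_z" (400x640 float32, m along the optical axis (not along the pixel's ray), 0 where there is no reading), "fx", "fy", "cx", "cy" (pixels), "camera_from_world" (4x4, takes a point from world to camera coordinates). Camera axes: x right, y down, z forward; pixel columns grow to the right and rows downward; lengths in m; the calibration is good to about 2 mm. A picture is of the moment at which its call begins.
- job_done(): hands the job in; it is judged then, once.
The state is a dict: "clock": time; "q": joint angles; "joint_vel": joint speeds; "joint_torque": joint torques, N m; "ee_pos": TCP position; "orientation": TCP orientation; "wrist_force": force on the tool from outside, world axes, zero at the start; "moment": the same for the moment, N m; "gripper_width": finger opening in m; "finger_force": force on a finger pad.
Only numpy, scipy, OpenCV 4.12 (cv2) and the standard library are available. Lean on these libraries where they do the work, as an engineer would, in place of code of your own. Each camera call takes 0.05 s, during which the arm holds its last target. There are 200 camera calls.

## Working session

There is one attempt and no reset: what is moved stays moved. The work goes in short steps, Python scripts to look and compute and a tool call to move; the robot and the scene stay as the last step left them, time stands still between calls to the robot, and variables do not carry over. Pictures are saved under pics/ and viewed, at most 10 in all, crops included, and the job is handed in when it is done.

Besides the shell and the picture viewer there is one more tool, called after ">>>" as a command line: name --argument value ..., lists and objects as JSON in quotes. play_rows: Moves the arm, as the interface text tells. Its arguments: {"type":"object","properties":{"steps":{"type":"string"}},"required":["steps"]}

```bash
mkdir -p pics; cat > h.py <<'E'
import numpy as np, cv2
from station import get_obs, snapshot, job_done
def snap(n,f):
    s=snapshot(n); cv2.imwrite(f'pics/{f}.png',s['frame'][:,:,::-1]); np.savez(f'pics/{f}.npz',**s); return s
def cloud(s):
    z=np.asarray(s['range_z']); v,u=np.mgrid[:400,:640]
    P=np.stack([(u-s['cx'])/s['fx']*z,(v-s['cy'])/s['fy']*z,z,np.ones_like(z)],-1)
    W=P@np.linalg.inv(s['camera_from_world']).T
    W=W[...,:3]; W[z<=0]=np.nan; return W
E
python3 - <<'E'
from h import *
for n in('scene','side'):
    s=snap(n,n); print(np.linalg.inv(s['camera_from_world']).round(3))
o=get_obs(); print(o)
E
```

```text
[[-0.837  0.372 -0.401  1.043]
 [ 0.547  0.55  -0.631  0.621]
 [-0.014 -0.748 -0.664  0.808]
 [ 0.     0.     0.     1.   ]]
[[ 0.942 -0.17   0.288  0.122]
 [-0.334 -0.5    0.799 -1.355]
 [ 0.008 -0.849 -0.528  0.93 ]
 [ 0.     0.     0.     1.   ]]
{'clock': 0.1, 'q': array([ 1.46566512e+00,  4.07534454e-02,  8.39099922e-02, -4.09167577e-04,
       -1.61549385e+00, -3.33677418e-01]), 'joint_vel': array([ 0.00075428, -0.00165797,  0.00384563,  0.002573  ,  0.00019236,
        0.00027102]), 'joint_torque': array([-4.66964208e-03, -3.69346547e+01,  3.48279512e+01,  6.95174038e+00,
       -4.62887896e-03,  3.52268827e-06]), 'ee_pos': array([0.25473685, 0.54291449, 0.23037721]), 'orientation': array([ 9.76028918e-01, -2.17639418e-01, -1.15198858e-04,  7.88767885e-04]), 'wrist_force': array([-0.39382503,  0.16002367,  0.35293358]), 'moment': array([-0.02905412,  0.01474995,  0.04407662]), 'finger_force': 0.0, 'gripper_width': 0.08508277753114597}
```

View pics/scene.png

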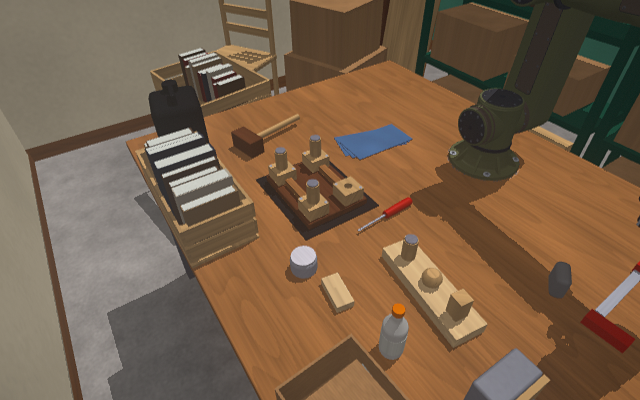

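View pics/side.png

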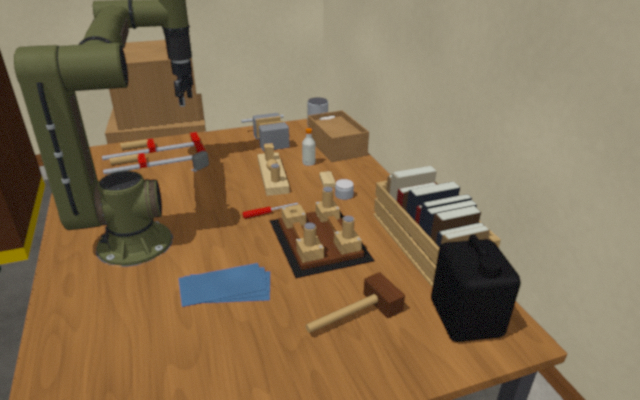

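The scene view shows the round foot in the rack's end hole near (410,246), with the bun at (431,277) and the square foot at (460,305). The stool's feet are at (281,160), (315,147) and (313,190), and the empty hole is near (348,187).

```bash
cat > m.py <<'E'
from h import *
s=dict(np.load('pics/scene.npz')); W=cloud(s); Z=W[...,2]
def box(u0,u1,v0,v1,lo,hi,name):
    m=np.zeros(Z.shape,bool); m[v0:v1,u0:u1]=1; m&=(Z>lo)&(Z<hi); p=W[m]
    print(name,len(p),p.mean(0).round(4),p.min(0).round(3),p.max(0).round(3)); return p
ft=[box(*b,.122,.135,n) for b,n in [((265,297,140,175),'A'),((302,330,130,160),'B'),((300,325,175,205),'C')]]
b=box(330,368,170,205,.060,.070,'block')
box(400,422,232,262,.088,.102,'foot'); box(445,478,285,320,.086,.1,'square');box(418,446,262,292,.055,.075,'bun')
r=box(378,490,235,350,.027,.037,'rack')
for p,n in((b,'block'),(r,'rack')): print(n,cv2.minAreaRect((p[:,:2]*1000).astype(np.float32)))
# mid columns heights
box(371,412,190,240,.01,.05,'screwdriver')
E
python3 m.py
```

```text
A 77 [ 0.6162 -0.2601  0.1271] [ 0.597 -0.276  0.122] [ 0.634 -0.246  0.131]
B 74 [ 0.4971 -0.258   0.1269] [ 0.479 -0.279  0.122] [ 0.514 -0.243  0.132]
C 104 [ 0.6186 -0.0808  0.1268] [ 0.6   -0.099  0.122] [ 0.635 -0.066  0.131]
block 338 [ 0.5017 -0.0784  0.0649] [ 0.467 -0.115  0.06 ] [ 0.534 -0.046  0.07 ]
foot 144 [0.516  0.1917 0.094 ] [0.498 0.172 0.088] [0.533 0.208 0.098]
square 262 [0.5381 0.3692 0.0917] [0.518 0.349 0.086] [0.556 0.387 0.096]
bun 264 [0.53   0.2822 0.0644] [0.504 0.258 0.055] [0.549 0.302 0.072]
rack 2732 [0.5369 0.2978 0.0322] [0.471 0.135 0.027] [0.722 0.423 0.037]
block ((500.1871337890625, -80.77709197998047), (69.00680541992188, 67.40894317626953), 88.1626205444336)
rack ((595.7175903320312, 269.0916748046875), (282.2052917480469, 230.6533660888672), 82.56819152832031)
screwdriver 289 [0.4151 0.0333 0.0207] [0.352 0.015 0.01 ] [0.504 0.043 0.028]
```

```bash
cat >> h.py <<'E'
from scipy.spatial.transform import Rotation as R
def go(x,y,z,ang=180):
    o=get_obs(); M=R.from_quat(o['orientation']).as_matrix()
    d=M.T@(np.array([x,y,z])-o['ee_pos']); a=np.degrees(np.arctan2(M[1,1],M[0,1]))
    print('tool delta',d.round(4),'yaw',round(-((ang-a+180)%360-180),2),'rows',np.linalg.norm(d)/.0417)
    print('t',o['clock'],'pos',o['ee_pos'].round(4),'F',o['wrist_force'].round(2),'M',o['moment'].round(3),'w',o['gripper_width'].round(4),'ff',o['finger_force'],'tiltz',M[:,2].round(4))
E
python3 -c "
from h import *
go(.516,.19,.23)"
```

```text
tool delta [0.3864 0.2085 0.0008] yaw 64.86 rows 10.529932429995544Traceback (most recent call last):
  File "<string>", line 3, in <module>
    go(.516,.19,.23)
    ~~^^^^^^^^^^^^^^
  File "h.py", line 15, in go
    print('t',o['clock'],'pos',o['ee_pos'].round(4),'F',o['wrist_force'].round(2),'M',o['moment'].round(3),'w',o['gripper_width'].round(4),'ff',o['finger_force'],'tiltz',M[:,2].round(4))
                                                                                                               ^^^^^^^^^^^^^^^^^^^^^^^^
AttributeError: 'float' object has no attribute 'round'
```

>>> play_rows --steps "0.386 0.209 0 65 0;0.386 0.209 0 65 0;0.386 0.209 0 65 0;0.386 0.209 0 65 0;0.386 0.209 0 65 0;0.386 0.209 0 65 0;0.386 0.209 0 65 0;0.386 0.209 0 65 0"

```text
clock: 0.77
ee_pos: [0.4534, 0.2731, 0.2311]
orientation: [0.75, -0.661, -0.0, 0.0]
wrist_force: [1.0, 0.2, -0.6]
gripper_width: 0.0855
finger_force: 0.0
```

```bash
python3 -c "
from h import *
go(.499,-.081,.23); go(.516,.19,.23)
s=snap('wrist','w1');print(np.linalg.inv(s['camera_from_world']).round(3))"
```

```text
tool delta [ 0.357  -0.0006  0.0011] yaw 7.24 rows 8.561368915350673Traceback (most recent call last):
  File "<string>", line 3, in <module>
    go(.499,-.081,.23); go(.516,.19,.23)
    ~~^^^^^^^^^^^^^^^^
  File "h.py", line 15, in go
    print('t',o['clock'],'pos',o['ee_pos'].round(4),'F',o['wrist_force'].round(2),'M',o['moment'].round(3),'w',o['gripper_width'].round(4),'ff',o['finger_force'],'tiltz',M[:,2].round(4))
                                                                                                               ^^^^^^^^^^^^^^^^^^^^^^^^
AttributeError: 'float' object has no attribute 'round'
```

>>> play_rows --steps "0.35 0 0 0 0;0.35 0 0 7 0;0.35 0 0 7 0;0.35 0 0 7 0;0.35 0 0 7 0;0.35 0 0 7 0;0.35 0 0 7 0;0.35 0 0 7 0"

```text
clock: 1.43
ee_pos: [0.4963, -0.0575, 0.2312]
orientation: [0.711, -0.703, -0.0, -0.0]
wrist_force: [2.2, 0.5, 1.0]
gripper_width: 0.0854
finger_force: 0.0
```

```bash
sed -i "s/o\['gripper_width'\].round(4)/round(o['gripper_width'],4)/" h.py; python3 -c "
from h import *
go(.499,-.081,.23); go(.516,.19,.23)
s=snap('wrist','w1');print(np.linalg.inv(s['camera_from_world']).round(3))"
```

```text
tool delta [ 0.0236 -0.0025  0.0012] yaw 0.58 rows 0.5687559144675404
t 1.4333 pos [ 0.4963 -0.0575  0.2312] F [2.18 0.54 1.02] M [ 0.046 -0.18   0.011] w 0.0854 ff 0.0 tiltz [ 1.e-04  2.e-04 -1.e+00]
tool delta [-0.2473 -0.0222  0.0013] yaw 0.58 rows 5.953384253995185
t 1.4333 pos [ 0.4963 -0.0575  0.2312] F [2.18 0.54 1.02] M [ 0.046 -0.18   0.011] w 0.0854 ff 0.0 tiltz [ 1.e-04  2.e-04 -1.e+00]
[[-1.    -0.009 -0.003  0.496]
 [-0.01   0.949  0.315 -0.138]
 [-0.001  0.315 -0.949  0.376]
 [ 0.     0.     0.     1.   ]]
```

View pics/w1.png

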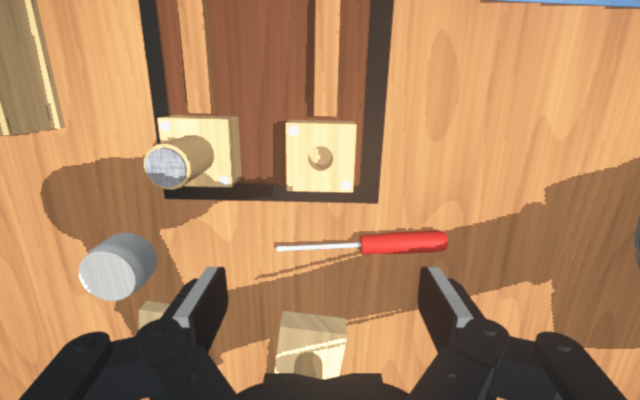

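The wrist view shows the empty hole at about (320,157) on the block spanning (286–356,120–192), and foot C's top at (167,166). I'll measure the hole by range and colour.

```bash
cat > hole.py <<'E'
from h import *
s=snap('wrist','w2'); W=cloud(s); Z=W[...,2]; o=get_obs(); print(o['ee_pos'].round(4),np.abs(o['joint_vel']).max())
sl=np.s_[118:196,280:362]
blk=(abs(Z-.065)<.006); m=np.zeros_like(blk); m[sl]=blk[sl]
n,l,st,c=cv2.connectedComponentsWithStats(m.astype(np.uint8)); i=1+st[1:,4].argmax(); print('block',st[i],np.nanmedian(Z[l==i]))
p=W[l==i]; print(cv2.minAreaRect((p[:,:2]*1000).astype(np.float32)))
# hole: inside bbox, below face
x,y,w,h,_=st[i]; H=np.zeros_like(blk); H[y+8:y+h-8,x+8:x+w-8]=~(Z[y+8:y+h-8,x+8:x+w-8]>.0625)
cs,_=cv2.findContours(H.astype(np.uint8),0,cv2.CHAIN_APPROX_NONE); k=max(cs,key=cv2.contourArea)
e=cv2.fitEllipse(k); print('hole px',e)
# intersect with z=.065
C=np.linalg.inv(s['camera_from_world'])
def ray(u,v,z):
    d=C[:3,:3]@[(u-s['cx'])/s['fx'],(v-s['cy'])/s['fy'],1]; return C[:3,3]+d*(z-C[2,3])/d[2]
print('hole world',ray(*e[0],.065).round(4))
g=cv2.cvtColor(s['frame'],cv2.COLOR_RGB2GRAY); print(g[145:170:2,300:342:2])
f=(abs(Z-.128)<.004); f[:, 230:]=0; f[:100]=0; q=W[f]; print('footC',len(q),q.min(0).round(4),q.max(0).round(4))
cr=cv2.resize(s['frame'][100:210,130:380],None,fx=3,fy=3,interpolation=cv2.INTER_CUBIC); cv2.imwrite('pics/w2c.png',cr[:,:,::-1])
E
python3 hole.py
```

```text
[ 0.4963 -0.0605  0.2309] 0.09224334132765108
block [ 286  129   70   67 4036] 0.06707009309069048
((497.5000305175781, -81.64884948730469), (62.35605239868164, 64.14543151855469), 89.32030487060547)
hole px ((319.80426025390625, 164.27914428710938), (22.740976333618164, 23.765729904174805), 90.25574493408203)
hole world [ 0.4975 -0.081   0.065 ]
[[238 239 237 235 236 238 241 243 243 243 240 242 243 240 237 237 236 235
  236 240 243]
 [238 239 237 235 236 238 241 243 243 242 241 242 243 241 237 237 235 234
  236 239 242]
 [238 238 238 235 236 238 241 243 243 242 241 242 243 240 236 238 235 234
  236 240 242]
 [238 238 238 235 237 238 241 243 243 242 240 242 243 240 237 238 235 234
  236 239 242]
 [238 239 238 236 237 238 241 242 226 205 198 212 230 237 237 238 235 234
  235 239 243]
 [238 238 238 235 237 238 236 235 233 194 177 176 177 193 225 237 235 234
  236 239 242]
 [238 239 238 236 236 234 233 233 238 200 178 177 173 176 183 229 236 233
  236 239 242]
 [238 238 238 236 234 236 232 234 238 199 178 177 175 177 174 188 230 234
  236 240 243]
 [238 240 238 236 214 232 232 234 239 237 197 177 174 175 172 169 215 233
  236 240 243]
 [237 238 238 234 187 225 232 234 239 242 200 177 174 175 173 165 190 233
  236 239 242]
 [238 239 238 232 179 193 231 234 238 214 182 178 172 176 172 151 179 233
  235 239 242]
 [238 239 238 234 187 166 206 233 238 200 178 178 173 174 160 145 191 232
  235 240 243]
 [237 239 238 235 208 164 169 190 193 180 176 175 169 158 151 143 218 232
  236 240 243]]
footC 1685 [ 0.5958 -0.102   0.124 ] [ 0.6317 -0.0667  0.132 ]
```

View pics/w2c.png

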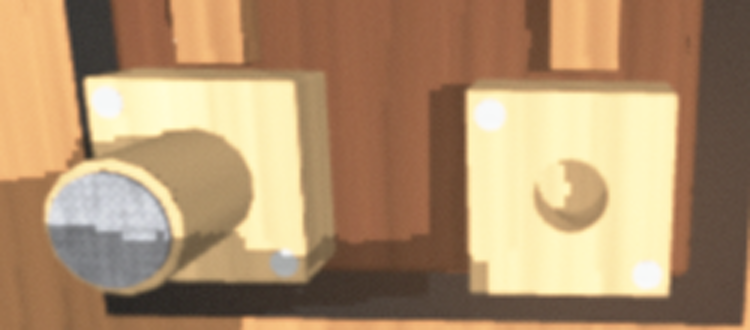

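The crop shows the hole centred at (571,195), so about (320,165) in the full image, which matches the fit (0.4975,-0.081). Next I'll look at the rack foot from the same relative pose, so camera bias cancels.

>>> play_rows --steps "-0.271 -0.018 -0.03 0.6 0;-0.271 -0.018 -0.03 0.6 0;-0.271 -0.018 -0.03 0.6 0;-0.271 -0.018 -0.03 0.6 0;-0.271 -0.018 -0.03 0.6 0;-0.271 -0.018 -0.03 0.6 0;-0.271 -0.018 -0.03 0.6 0;-0.271 -0.018 -0.03 0.6 0"

```text
clock: 2.2
ee_pos: [0.5113, 0.2202, 0.2601]
orientation: [0.709, -0.706, -0.0, 0.001]
wrist_force: [-1.5, -0.8, -1.0]
gripper_width: 0.0853
finger_force: 0.0
```

```bash
cat > foot.py <<'E'
from h import *
s=snap('wrist','w3'); s=snap('wrist','w3'); W=cloud(s); Z=W[...,2]
C=np.linalg.inv(s['camera_from_world'])
def ray(u,v,z):
    d=C[:3,:3]@[(u-s['cx'])/s['fx'],(v-s['cy'])/s['fy'],1]; return C[:3,3]+d*(z-C[2,3])/d[2]
m=(Z>.090)&(Z<.104)&(np.hypot(W[...,0]-.516,W[...,1]-.19)<.035)
cs,_=cv2.findContours(m.astype(np.uint8),0,cv2.CHAIN_APPROX_NONE); k=max(cs,key=cv2.contourArea)
e=cv2.fitEllipse(k); print('px',e,'z',np.nanmedian(Z[m]),'foot',ray(*e[0],.094).round(4))
cr=cv2.resize(s['frame'][90:270,200:440],None,fx=3,fy=3); cv2.imwrite('pics/w3c.png',cr[:,:,::-1])
go(.5155,.19,.1)
E
python3 foot.py
```

```text
px ((321.4999084472656, 152.10140991210938), (36.7912483215332, 37.1363410949707), 160.8998565673828) z 0.09673396443650437 foot [0.5108 0.1894 0.094 ]
tool delta [ 0.0267 -0.0041  0.1605] yaw 0.09 rows 3.903269777468756
t 2.3 pos [0.5115 0.2168 0.2605] F [-0.16  0.3  -0.23] M [-0.048  0.018  0.006] w 0.0856 ff 0.0 tiltz [-0.0013 -0.001  -1.    ]
```

View pics/w3c.png

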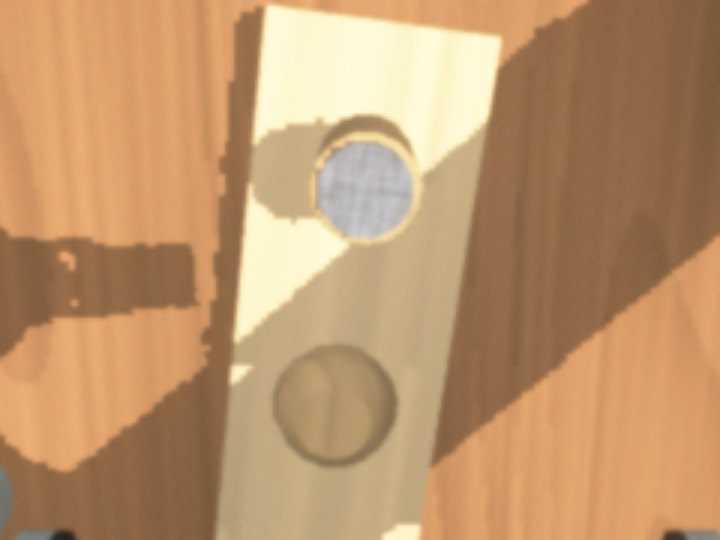

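The foot's top is centred at crop (366,187), so (322,152); the wrist view puts it at (0.511,0.189) and the scene view at (0.5155,0.190). I'll descend in between; the grip will centre it.

>>> play_rows --steps "0.027 -0.0015 0.04 0 0;0.027 -0.0015 0.08 0 0;0.027 -0.0015 0.12 0 0;0.027 -0.0015 0.15 0 0;0.027 -0.0015 0.18 0 0;0.027 -0.0015 0.20 0 0;0.027 -0.0015 0.2155 0 0;0.027 -0.0015 0.2155 0 0"

```text
clock: 2.97
ee_pos: [0.5113, 0.1864, 0.0417]
orientation: [-0.706, 0.708, 0.001, -0.003]
wrist_force: [0.0, -0.6, -0.4]
gripper_width: 0.0854
finger_force: 0.0
```

```bash
python3 -c "
from h import *
snap('scene','s2');go(.513,.19,.045)"
```

```text
tool delta [-0.003  -0.0005 -0.0008] yaw -0.11 rows 0.0744784746421921
t 3.0167 pos [0.5125 0.187  0.0442] F [ 0.39 -0.01  0.87] M [ 0.077 -0.021  0.01 ] w 0.0856 ff 0.0 tiltz [-0.0028 -0.0022 -1.    ]
```

>>> play_rows --steps "-0.003 0 0 0 0;-0.003 0 0 0 0.3;-0.003 0 0 0 0.4;-0.003 0 0 0 0.5;-0.003 0 0 0 0.6;-0.003 0 0 0 1;-0.003 0 0 0 1;-0.003 0 0 0 1"

```text
clock: 3.68
ee_pos: [0.5138, 0.1919, 0.0467]
orientation: [-0.707, 0.707, -0.0, 0.0]
wrist_force: [-1.3, 0.6, 5.3]
gripper_width: 0.0345
finger_force: 59.6
```

```bash
python3 -c "
from h import *
go(.513,.19,.045)"
```

```text
tool delta [0.0019 0.0008 0.0017] yaw -0.02 rows 0.06419734912202563
t 3.6833 pos [0.5138 0.1919 0.0467] F [-1.27  0.55  5.32] M [ 0.106  0.839 -0.037] w 0.0345 ff 59.563865661621094 tiltz [ 1.e-03  4.e-04 -1.e+00]
```

>>> play_rows --steps "0 0 -0.015 0 1;0 0 -0.035 0 1;0 0 -0.06 0 1;0 0 -0.09 0 1;0 0 -0.12 0 1;0 0 -0.13 0 1;0 0 -0.13 0 1;0 0 -0.13 0 1"

```text
clock: 4.35
ee_pos: [0.5134, 0.1918, 0.1754]
orientation: [-0.707, 0.707, 0.0, 0.0]
wrist_force: [-0.7, -0.5, -1.8]
gripper_width: 0.0349
finger_force: 59.8
```

```bash
python3 -c "
from h import *
s=snap('wrist','w4');snap('scene','s4');snap('side','d4');
W=cloud(s);Z=W[...,2];o=get_obs();p=o['ee_pos']
m=(abs(Z-p[2]-.048)<.02)&(np.hypot(W[...,0]-p[0],W[...,1]-p[1])<.03)
print(m.sum(),W[m].min(0).round(4),W[m].max(0).round(4))
a=cv2.hconcat([np.load('pics/w4.npz')['frame'][200:400,200:440],np.load('pics/s4.npz')['frame'][150:350,330:510]])
cv2.imwrite('pics/c4.png',cv2.resize(a,None,fx=1.9,fy=1.9)[:,:,::-1])
go(.4985,-.081,.175)"
```

```text
12790 [0.4836 0.1712 0.2018] [0.542  0.2054 0.2417]
tool delta [ 0.2723  0.0141 -0.0008] yaw -0.04 rows 6.539833047184805
t 4.5 pos [0.5128 0.1913 0.1738] F [-0.95 -0.2  -1.66] M [-0.003 -0.008 -0.03 ] w 0.0353 ff 59.80135202407837 tiltz [-0.0028 -0.0016 -1.    ]
```

View pics/c4.png

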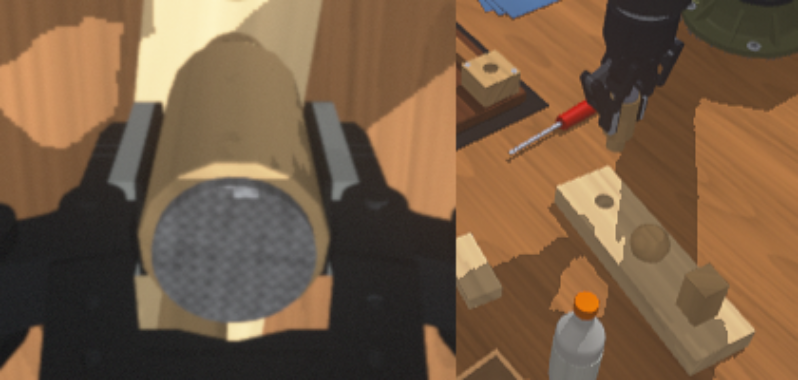

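The wrist view shows the foot upright between the pads with its top ring at about (323,331), and the scene view shows its hole in the rack empty with bun and square undisturbed. I'll work out where the foot sits relative to the TCP.

```bash
python3 - <<'E'
from h import *
s=dict(np.load('pics/w4.npz')); W=cloud(s); Z=W[...,2]; C=np.linalg.inv(s['camera_from_world'])
def ray(u,v,z):
    d=C[:3,:3]@[(u-s['cx'])/s['fx'],(v-s['cy'])/s['fy'],1]; return C[:3,3]+d*(z-C[2,3])/d[2]
p=np.array([.5130,.1915,.1742])
hsv=cv2.cvtColor(s['frame'],cv2.COLOR_RGB2HSV)
m=np.zeros(Z.shape,np.uint8); m[285:375,272:375]=(hsv[285:375,272:375,1]<45)&(Z[285:375,272:375]>p[2]+.03)
cs,_=cv2.findContours(m,0,1); k=max(cs,key=cv2.contourArea); e=cv2.fitEllipse(k); print('felt',e,(ray(*e[0],p[2]+.0486)-p).round(4))
# cylinder surface by height band: front surface (min y), points near the foot, fit circle of R 18
from scipy.optimize import least_squares
near=np.hypot(W[...,0]-p[0],W[...,1]-p[1])<.026
for a in np.arange(-.010,.046,.008):
    q=W[near&(Z>p[2]+a)&(Z<p[2]+a+.008)&(abs(W[...,0]-p[0])<.013)&(W[...,1]<p[1])]
    if len(q)<20: continue
    r=least_squares(lambda c:np.hypot(q[:,0]-c[0],q[:,1]-c[1])-.018,p[:2],loss='soft_l1',f_scale=.001)
    print(a.round(3),len(q),(r.x-p[:2]).round(4),r.cost)
E
```

```text
felt ((322.522705078125, 331.2878723144531), (75.24567413330078, 85.95555114746094), 89.6777114868164) [-0.0009 -0.0009  0.0486]
-0.01 307 [-0.0011 -0.0014] 8.478172001036145e-06
-0.002 356 [-0.0011 -0.0014] 8.969396568235165e-06
0.006 400 [-0.0011 -0.0015] 1.3996313873820646e-05
0.014 488 [-0.0011 -0.0015] 1.6148686415601457e-05
0.022 566 [-0.001  -0.0015] 2.3756939988534517e-05
0.03 672 [-0.001  -0.0015] 2.6891429894593292e-05
0.038 812 [-0.0011 -0.0015] 3.3990239275900707e-05
```

>>> play_rows --steps "0.03 0.014 0 0 1;0.07 0.014 0 0 1;0.11 0.014 0 0 1;0.15 0.014 0 0 1;0.19 0.014 0 0 1;0.23 0.014 0 0 1;0.26 0.014 0 0 1;0.2715 0.014 0 0 1"

```text
clock: 5.17
ee_pos: [0.4984, -0.0832, 0.1746]
orientation: [-0.706, 0.708, 0.0, -0.001]
wrist_force: [0.0, 0.8, -0.9]
gripper_width: 0.035
finger_force: 60.0
```

>>> play_rows --steps "0 0 0 0 1;0 0 0 0 1;0 0 0.02 0 1;0 0 0.04 0 1;0 0 0.055 0 1;0 0 0.06 0 1;0 0 0.06 0 1;0 0 0.06 0 1"

```text
clock: 5.83
ee_pos: [0.4996, -0.0792, 0.1164]
orientation: [0.707, -0.707, 0.0, 0.0]
wrist_force: [-0.1, -0.5, -0.8]
gripper_width: 0.0351
finger_force: 60.0
```

```bash
python3 -c "
from h import *
go(.499,-.080,.1037)"
```

```text
tool delta [0.0008 0.0006 0.0127] yaw 0.04 rows 0.30453680780483844
t 5.8333 pos [ 0.4996 -0.0792  0.1164] F [-0.07 -0.48 -0.81] M [ 0.007 -0.055 -0.039] w 0.0351 ff 60.00352621078491 tiltz [ 3.e-04 -6.e-04 -1.e+00]
```

>>> play_rows --steps "0.0008 0.0006 0.004 0 1;0.0008 0.0006 0.008 0 1;0.0008 0.0006 0.010 0 1;0.0008 0.0006 0.011 0 1;0.0008 0.0006 0.012 0 1;0.0008 0.0006 0.0125 0 1;0.0008 0.0006 0.013 0 1;0.0008 0.0006 0.0135 0 1"

```text
clock: 6.5
ee_pos: [0.499, -0.0808, 0.1033]
orientation: [-0.707, 0.707, -0.001, 0.0]
wrist_force: [-2.9, 0.8, 5.7]
gripper_width: 0.0349
finger_force: 60.2
```

>>> play_rows --steps "0 0 0 0 1;0 0 0 0 1;0 0 0 0 1"

```text
clock: 6.75
ee_pos: [0.499, -0.0808, 0.1034]
orientation: [-0.707, 0.707, -0.001, 0.0]
wrist_force: [-1.9, 1.3, 4.9]
gripper_width: 0.035
finger_force: 60.2
```

```bash
python3 -c "
from h import *
go(.499,-.080,.1037)"
```

```text
tool delta [-0.0008 -0.     -0.0003] yaw -0.03 rows 0.020554392185344175
t 6.75 pos [ 0.499  -0.0808  0.1034] F [-1.91  1.28  4.86] M [ 0.242  0.856 -0.048] w 0.035 ff 60.24319767951965 tiltz [ 1.1e-03 -5.0e-04 -1.0e+00]
```

>>> play_rows --steps "-0.0005 0 0 0 1;-0.001 0 0 0 1;-0.0015 0 0 0 1;-0.0015 0 0 0 1"

```text
clock: 7.08
ee_pos: [0.499, -0.0796, 0.103]
orientation: [-0.707, 0.707, -0.001, 0.0]
wrist_force: [-0.6, -0.1, -0.4]
gripper_width: 0.0348
finger_force: 60.0
```

The force is gone, so the spigot is probably over the hole. I'll lower it gently.

>>> play_rows --steps "0 0 0.0005 0 1;0 0 0.001 0 1;0 0 0.0015 0 1;0 0 0.002 0 1;0 0 0.002 0 1"

```text
clock: 7.5
ee_pos: [0.4986, -0.079, 0.0999]
orientation: [-0.707, 0.707, 0.0, -0.0]
wrist_force: [0.1, 0.4, -1.4]
gripper_width: 0.0349
finger_force: 60.0
```

It's in, with no force at 3.5 mm depth. I'll keep pressing while watching the force.

>>> play_rows --steps "0 0 0.001 0 1;0 0 0.002 0 1;0 0 0.003 0 1;0 0 0.004 0 1;0 0 0.005 0 1"

```text
clock: 7.92
ee_pos: [0.4989, -0.0792, 0.0969]
orientation: [-0.707, 0.707, -0.001, 0.0]
wrist_force: [-4.4, 1.1, 8.0]
gripper_width: 0.0348
finger_force: 60.6
```

>>> play_rows --steps "0 0 0.001 0 1;0 0 0.002 0 1;0 0 0.003 0 1;0 0 0.004 0 1;0 0 0.005 0 1"

```text
clock: 8.33
ee_pos: [0.4989, -0.0792, 0.0918]
orientation: [-0.707, 0.707, -0.0, 0.0]
wrist_force: [-4.1, 1.6, 7.1]
gripper_width: 0.0349
finger_force: 60.6
```

>>> play_rows --steps "0 0 0.001 0 1;0 0 0.002 0 1;0 0 0.003 0 1;0 0 0.004 0 1;0 0 0.005 0 1;0 0 0.006 0 1;0 0 0.007 0 1;0 0 0.008 0 1"

```text
clock: 9.0
ee_pos: [0.4989, -0.0792, 0.0838]
orientation: [-0.707, 0.707, -0.0, 0.0]
wrist_force: [-3.9, 1.9, 8.0]
gripper_width: 0.0346
finger_force: 60.6
```

>>> play_rows --steps "0 0 0.001 0 1;0 0 0.002 0 1;0 0 0.0027 0 1;0 0 0.0034 0 1;0 0 0.0034 0 1"

```text
clock: 9.42
ee_pos: [0.4988, -0.0791, 0.0802]
orientation: [-0.707, 0.707, -0.0, 0.0]
wrist_force: [-4.5, 1.3, 7.0]
gripper_width: 0.0348
finger_force: 60.6
```

>>> play_rows --steps "0 0 0.0003 0 1;0 0 0.0006 0 1;0 0 0.0009 0 1"

```text
clock: 9.67
ee_pos: [0.4989, -0.0792, 0.0796]
orientation: [-0.707, 0.707, -0.0, 0.0]
wrist_force: [-5.4, 1.3, 9.3]
gripper_width: 0.0346
finger_force: 60.8
```

>>> play_rows --steps "0 0 0.0003 0 1;0 0 0.0006 0 1;0 0 0.0006 0 1"

```text
clock: 9.92
ee_pos: [0.4989, -0.0792, 0.0796]
orientation: [-0.707, 0.707, -0.001, 0.0]
wrist_force: [-5.9, 2.1, 11.2]
gripper_width: 0.0347
finger_force: 61.1
```

>>> play_rows --steps "0 0 0.0004 0 1;0 0 0.0008 0 1;0 0 0.0008 0 1"

```text
clock: 10.17
ee_pos: [0.499, -0.0793, 0.0796]
orientation: [-0.707, 0.707, -0.001, 0.0]
wrist_force: [-8.1, 2.8, 14.4]
gripper_width: 0.0349
finger_force: 61.5
```

The position has stopped while the force rises, so the shoulder is home. I'll relax the press and release.

>>> play_rows --steps "0 0 -0.001 0 1;0 0 -0.0015 0 1;0 0 -0.0015 0 0.3;0 0 -0.0015 0 0;0 0 -0.0015 0 0;0 0 -0.0015 0 0;0 0 -0.0015 0 0;0 0 -0.0015 0 0"

```text
clock: 10.83
ee_pos: [0.4987, -0.0792, 0.0779]
orientation: [-0.707, 0.707, 0.0, -0.0]
wrist_force: [0.2, -0.2, -0.3]
gripper_width: 0.0855
finger_force: 0.0
```

>>> play_rows --steps "0 0 0 0 0;0 0 -0.01 0 0;0 0 -0.03 0 0;0 0 -0.06 0 0;0 0 -0.09 0 0;0 0 -0.12 0 0;0 0 -0.15 0 0;0 0 -0.15 0 0"

```text
clock: 11.5
ee_pos: [0.5007, -0.0799, 0.2363]
orientation: [-0.707, 0.707, -0.004, 0.004]
wrist_force: [-0.4, 0.1, 1.0]
gripper_width: 0.0855
finger_force: 0.0
```

```bash
python3 - <<'E'
from h import *
snap('scene','s5'); s=snap('scene','s6'); W=cloud(s);Z=W[...,2]
for n,(x,y) in dict(new=(.499,-.081),A=(.6155,-.261),B=(.4965,-.261),C=(.6175,-.0825)).items():
    m=(np.hypot(W[...,0]-x,W[...,1]-y)<.025)&(Z>.12)&(Z<.14); q=W[m]; print(n,len(q),np.median(q,0).round(4),np.percentile(q[:,2],90).round(4),q.min(0).round(3),q.max(0).round(3))
go(.499,-.08,.23)
cv2.imwrite('pics/s6c.png',cv2.resize(s['frame'][110:350,220:500],None,fx=2,fy=2)[:,:,::-1])
E
```

```text
new 104 [ 0.5038 -0.0773  0.1271] 0.1293 [ 0.484 -0.099  0.12 ] [ 0.52  -0.062  0.132]
A 86 [ 0.6169 -0.2592  0.1272] 0.1293 [ 0.599 -0.281  0.12 ] [ 0.632 -0.242  0.131]
B 78 [ 0.4982 -0.2577  0.1269] 0.1295 [ 0.477 -0.278  0.121] [ 0.512 -0.244  0.131]
C 111 [ 0.6183 -0.079   0.127 ] 0.1292 [ 0.601 -0.099  0.12 ] [ 0.636 -0.065  0.132]
tool delta [0.001  0.0003 0.0003] yaw -0.04 rows 0.025455299953073735
t 11.6 pos [ 0.4993 -0.079   0.2303] F [ 0.61  0.3  -0.72] M [0.032 0.059 0.016] w 0.0852 ff 0.0 tiltz [ 3.5e-03  6.0e-04 -1.0e+00]
```

View pics/s6c.png

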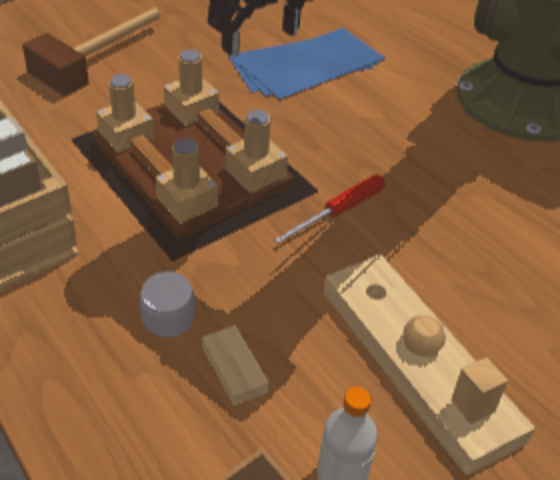

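The new foot at crop (257,135) stands upright at the same height as the other three. The gripper is clear and everything else is where it was.

```bash
python3 -c "
from h import *
print(job_done())"
```

```text
the job is handed in; nothing more can be done
None
```

The round foot is pressed fully home in the stool's empty hole and released; wrist force peaked at about 17 N, nothing else was moved, and the job was handed in at about 12 s (the verdict was not shown).

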